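Bring the rivet under the drill bit, backlash out, and lock the slide

TASK

The last rivet of the bracket on the screw slide has been wound past the drill bit. With the handwheel, wind the slide back well short of the bit, then bring the rivet up under the bit by turning clockwise only, so that the worn screw's backlash is taken up in that direction; once it is centred, press the slide's clamp lever down until it is firm, and let go. Disturb nothing else on the bench.

Things in the scene. Friction and masses are not known exactly. Their poses are not given: they have to be found in the camera images.
- bit_tip (a point): the point of the drill bit (6 mm thick, pointing down), 158 mm above the bench; fixed. Over it, along the same axis: a chuck 42 mm across from 218 mm up, a collar and motor 68 mm across from 280 to 457 mm up, on an arm from a column 175 mm away on the -y side. Its frame is that of the whole machine: z up, y along the slide's screw towards the handwheel, x across
- rivet (a point): top centre of the one domed rivet (10 mm across) on the bracket strapped on the slide, 12 mm below the level of the bit's point. It travels along the machine's y only and passes straight under the bit; it starts 2.5 to 9.5 mm beyond the bit, on the side away from the wheel (y lower than the bit's)
- handle (a point): centre of the handwheel's crank handle: a black free-turning cylinder, 18 mm thick, 46 mm long, parallel to the machine's y, 4 to 50 mm off the wheel's face (this point 27 mm). It circles at 46 mm radius. In the lower half of the turn an upright gripper's body strikes the rim; leaning it outwards (upper end towards +y) by 25 to 45 degrees clears it all round
- wheel_centre (a point): centre of the handwheel's outer face, on the screw's axis, 95 mm above the bench; the wheel is a steel disc 120 mm across, 16 mm thick, its lowest point 35 mm above the bench
- wheel (a joint): angle of the handwheel, rad; 0 with the handle at the top, growing clockwise as seen facing the wheel (from +y; handle goes from the top towards the machine's -x). Clockwise drives the slide away from the wheel (rivet to -y), 8 mm a turn, over many turns; takes about 1 N at the handle in the play, 2 N when it moves the slide
- carriage (a joint): travel of the slide, m, growing away from the wheel (towards the machine's -y); stops at -0.024 and 0.024. It stays where it is left
- nut_centre (a point): the screw's nut, hidden inside the slide. It has 3 mm of play (about 3/8 turn of the wheel) in the slide. In the frame of rivet its y is -1.5 mm when it bears the way clockwise turning drives (backlash taken up) and +1.5 mm when it bears the other way
- lever_pivot (a point): axis of the clamp lever (along the machine's x) on the slide's -x side (it travels with the slide), in the plane in which the lever swings; 74 mm above the bench
- lever_end (a point): centre of the ball (20 mm) at the end of the black clamp lever, 75 mm from the pivot, arm 14 mm thick. It stands up at a slant towards the wheel and is pressed down; there is no need to grip it. The drill motor's axis is about 95 mm to the machine's +x and 100 mm to its -y from there: keep the gripper and wrist clear of it
- lock_lever (a joint): clamp lever, rad: 0 is 40 degrees above level, growing as it goes down. It begins to clamp at 0.5 and comes to its stop at 1.1 (23 degrees below level); it stays where it is left. Takes 4 N at the end when loose, rising to 7 N at the stop
- drive_mid (a point): bystander: middle of a hard disk drive, 147 x 102 x 26 mm, lying flat
- sink_mid (a point): bystander: middle of a finned aluminium heat sink, 90 x 70 x 38 mm
- screwdriver_grip (a point): bystander: the handle of a 200 mm screwdriver lying on the bench

How it is judged (in metres and radians):
On the way, in this order (a step that is already met when the one before it is completed fails the run):
1. the slide is wound back until the rivet is at least 3 mm short of the bit (on the wheel's side) (y of rivet in the frame of bit_tip above 0.003 m), for 0.05 s.
2. the rivet is under the bit within 2 mm, the nut bearing in the clockwise direction, the clamp lever not yet down (horizontal distance between rivet and bit_tip below 0.002 m and y of nut_centre in the frame of rivet below -0.0007 m and value of joint lock_lever below 0.5 rad), for 0.2 s.
At the end, for the whole second after the job is handed in: the rivet's centre is within 2 mm of the bit's axis, the nut still bears in the clockwise direction (its y from the rivet below -0.7 mm), the clamp lever is down past 0.8 rad and everything is at rest (horizontal distance between rivet and bit_tip below 0.002 m and y of nut_centre in the frame of rivet below -0.0007 m and value of joint lock_lever above 0.8 rad and velocity of joint wheel between -0.1 and 0.1 rad/s); the robot touches nothing.
It fails at once if a bystander is shifted by more than 15 mm (distance of any of drive_mid, sink_mid, screwdriver_grip from where it was at the start of the episode above 0.015 m).
It also fails if it takes over 72 s, if anything falls off the work surface, if the arm or the gripper's body presses on something with over 40 N, if the wrist force passes 120 N, or if a joint passes its speed limit or range.

ROBOT

A 6-joint arm with a two-finger parallel gripper is mounted at the origin on the work surface. World frame = base frame: x ahead of the robot, y to its left, z up, the work surface at z = 0. Lengths are in mm, angles in rad, forces in N, time in s.
With the tool pointing down it reaches from about 350 to 975 mm from the base axis. Payload 7.1 kg.
Tool frame: the origin (TCP) lies between the finger pads; the fingertips stand 19 mm ahead of it and the grasp point (between the pads) is the TCP (ctrl.tcp_to_tips is the distance from the TCP to the fingertips, in mm); z points along the fingers, y is the line along which they close (so a half turn about z gives the same grasp; the last joint's range is limited). The gripper opens to 88 mm and grips with 3 to 60 N. Pads are 20 mm wide; open, the fingers measure 115 mm over their backs; the gripper's body (75 mm by 178 mm) begins 61 mm behind the grasp point.
Start: joints at [-1.333, 0.423, 1.63, -0, 1.089, -0.019], TCP at [158.761, -604.483, 241.675] pointing down, gripper open.
Joint ranges: [-3, 3], [-0.9, 2.11], [0.09, 2.58], [-1.31, 4.45], [0.11, 2.69], [-2.54, 2.54]. Speed limits (rad/s): [2.39, 2.39, 3.01, 3.14, 3.14, 3.14].

INTERFACE

Orientations are given as a rotation vector (axis times angle).
In Python, from workcell import status, optics, ctrl gives the robot as it stands. The module is installed in compiled form; this text tells all that it offers.
- The arm moves only by the shell command python3 -m inch 'ROWS'. ROWS is JSON, a list that holds one entry, the list of rows, each a list of 7 numbers: the shift along the tool's x, y, z in mm, then the turn, a rotation vector about the tool's x, y, z in rad, then the opening in per cent of the stroke, from 0 (shut) to 100 (fully open). A call has 1 to 20 rows; each row is the pose to reach, as a shift and turn from the pose commanded when the call began, along the tool's axes at that moment; what a row does not reach only later rows make up. A row lasts 1/10 s, in which the tool goes at most 50 mm and 8.59 degrees, less where a joint would pass 70% of its speed; a pose out of reach is approached as far as the arm can. A call with a gripper value outside its range is refused whole. The fingers move at their own pace and stop on an object; the grip force is fixed at half the most. Time passes only in rows, so rows that repeat a pose let the fingers close. It gives the time, the measured TCP pose, the force, the opening and the grip force at its end, in the units of the state.
- status.get_obs(): the state, without advancing time (a new reading comes with each control period).
- optics.get_image(name): name is "scene" or "top"; returns a dict with "frame" (420x560x3 uint8, red, green, blue), "fx", "fy", "cx", "cy" (pixels), "k1" (the pictures are not rectified: a ray, as slopes to the right and down, at radius r is drawn at 1 + k1 r^2 times it, then the intrinsics apply), "rvec" (rotation vector, rad) and "tvec" (3), from world to camera coordinates, as OpenCV has them. Camera axes: x right, y down, z forward; pixel columns grow to the right and rows downward; lengths in mm; the calibration is good to about 2 mm. A picture is of the moment at which its call begins. There is no depth.
- ctrl.close_job(): hands the job in; it is judged then, once.
The state is a dict: "t": time; "qpos": joint angles; "qvel": joint speeds; "joint_torque": joint torques, N m; "ee_pos": TCP position; "orientation": TCP orientation; "ft_force": force on the tool from outside, world axes, zero at the start; "moment": the same for the moment, N m; "width": finger opening in mm; "grasp_force": force on a finger pad.
Only numpy, scipy, OpenCV 4.12 (cv2) and the standard library are available. Lean on these libraries where they do the work, as an engineer would, in place of code of your own. Each camera call takes 0.05 s, during which the arm holds its last target. There are 200 camera calls.

## Working session

There is one attempt and no reset: what is moved stays moved. The work goes in short steps, Python scripts to look and compute and a shell command to move; the robot and the scene stay as the last step left them, time stands still between calls to the robot, and variables do not carry over. Pictures are saved under pics/ and viewed, at most 13 in all, crops included, and the job is handed in when it is done.

```bash
mkdir -p pics
cat > h.py <<'E'
import numpy as np, cv2
from scipy.spatial.transform import Rotation as R
from workcell import status, optics, ctrl
def cam(n):
    d=optics.get_image(n); d['Rm']=R.from_rotvec(np.ravel(d['rvec'])).as_matrix(); d['t']=np.ravel(d['tvec']); return d
def ray(d,u,v):
    xd=np.array([(u-d['cx'])/d['fx'],(v-d['cy'])/d['fy']]); x=xd.copy()
    for _ in range(20): x=xd/(1+d['k1']*(x@x))
    w=d['Rm'].T@np.array([x[0],x[1],1]); return -d['Rm'].T@d['t'], w/np.linalg.norm(w)
def onz(d,u,v,z):
    o,w=ray(d,u,v); return o+w*(z-o[2])/w[2]
def proj(d,p):
    c=d['Rm']@np.asarray(p,float)+d['t']; x=c[:2]/c[2]; x=x*(1+d['k1']*(x@x)); return np.array([d['fx']*x[0]+d['cx'],d['fy']*x[1]+d['cy']])
def tri(a,pa,b,pb):
    A=[];B=[]
    M=np.zeros((3,3));v=np.zeros(3)
    for d,p in((a,pa),(b,pb)):
        o,w=ray(d,*p);P=np.eye(3)-np.outer(w,w);M+=P;v+=P@o
    X=np.linalg.solve(M,v); return X,[np.linalg.norm(proj(d,X)-p) for d,p in((a,pa),(b,pb))]
E
python3 - <<'E'
from h import *
for n in('scene','top'):
    d=cam(n); cv2.imwrite(f'pics/{n}0.png',cv2.resize(d['frame'][:,:,::-1],(800,600),interpolation=cv2.INTER_CUBIC)); print(n,d['fx'],d['cx'],d['cy'],d['k1'],-d['Rm'].T@d['t'],d['Rm'][2])
print(status.get_obs())
E
```

```text
scene 396.78574885284627 280.3023264202387 215.77824482424504 -0.054913726775294894 [1369.38182894 -170.25120445  828.29327742] [-0.7836122   0.13227944 -0.60700417]
top 535.6578745476785 279.49451979976794 205.29347417766365 -0.21613893476825366 [ 281.63658401  -12.03640883 1794.09920992] [ 0.10921916 -0.00386408 -0.99401018]
{'t': 0.1, 'qpos': array([-1.33304633e+00,  4.23736454e-01,  1.63060896e+00, -3.15655269e-05,
        1.08861647e+00, -1.89900752e-02]), 'qvel': array([ 0.00113442, -0.00115327, -0.00266558, -0.00086325, -0.00017813,
       -0.00026687]), 'joint_torque': array([ 4.50469261e-04, -5.45612955e+01, -2.74324769e+01,  6.44074380e-02,
        1.87794724e-02, -1.63532923e-05]), 'ee_pos': array([ 158.61534612, -604.04121595,  240.99869593]), 'orientation': array([-3.11439345e+00, -4.02028628e-01,  2.78315719e-04]), 'ft_force': array([ 0.20809423, -0.20772468, -0.34766491]), 'moment': array([-0.06220338, -0.02217609,  0.00333877]), 'grasp_force': 0.0, 'width': 87.56553330772839}
```

View pics/scene0.png

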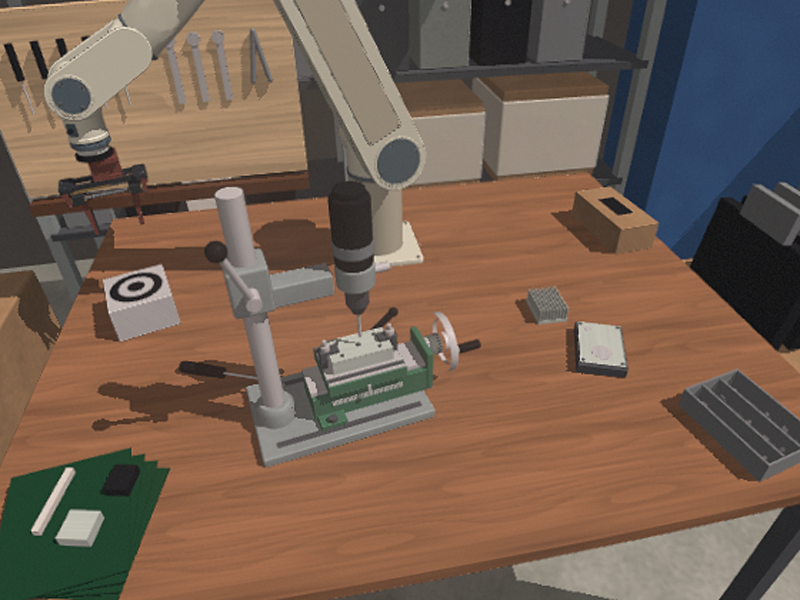

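View pics/top0.png

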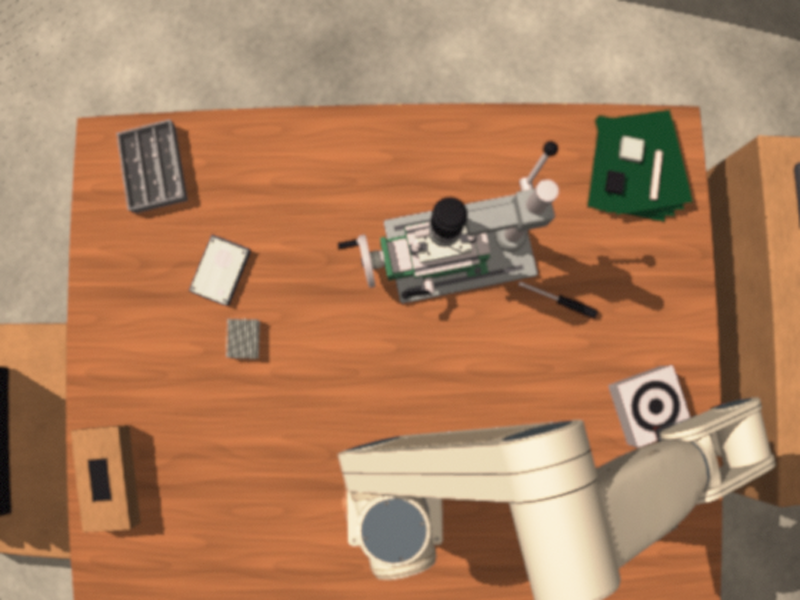

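Scene: bit tip about (361,335), lever ball (392,313), wheel (445,340), handle (470,347). Top: wheel (366,260), handle (347,244), lever ball about (405,293). Now zoomed crops.

Run:
```python
from h import *
a=cam('scene')['frame'][205:305,205:345,::-1]; b=cam('top')['frame'][130:220,230:390,::-1]
a=cv2.resize(a,(784,560),interpolation=cv2.INTER_CUBIC); b=cv2.resize(b,(800,450),interpolation=cv2.INTER_CUBIC)
cv2.imwrite('pics/a1.png',a);cv2.imwrite('pics/b1.png',b)
```

```text
(no output)
```

View pics/a1.png

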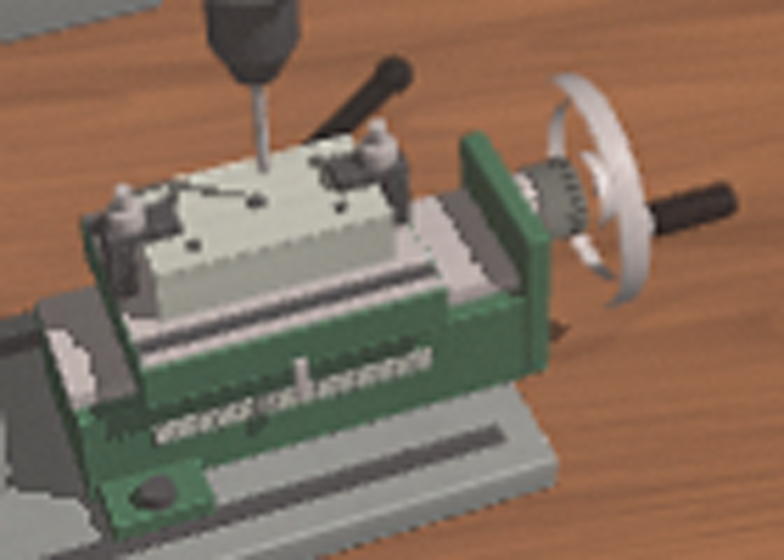

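View pics/b1.png

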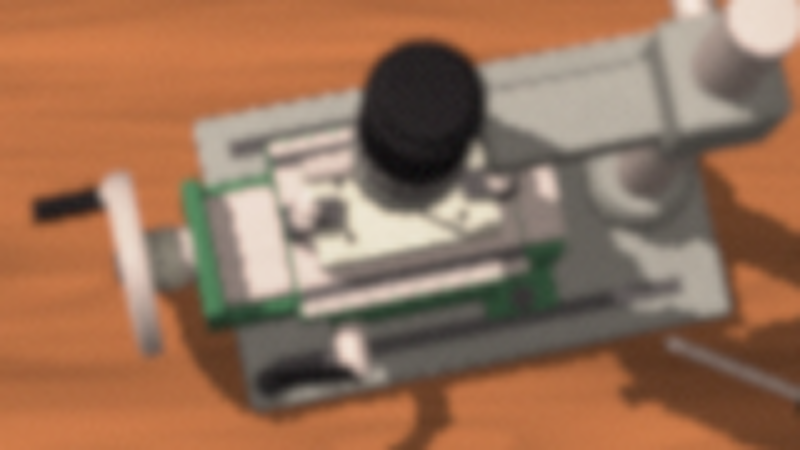

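Scene crop: bit tip (263,170), dark dot under it (257,200), lever ball (395,74), handle (652,217)–(728,197). Top crop: handle (100,200)–(38,211), lever from pivot (350,350) to ball (270,382).

```bash
cat >> h.py <<'E'
S=lambda x,y:(205+x/5.6-.4,205+y/5.6-.4)
T=lambda x,y:(230+x/5-.4,130+y/5-.4)
E
python3 - <<'E'
from h import *
np.set_printoptions(precision=1,suppress=True)
s=cam('scene');t=cam('top')
e1,e2=onz(t,*T(262,405),12),onz(t,*T(733,315),12); print('base',e1,e2,np.degrees(np.arctan2(*(e2-e1)[[0,1]])))
b=onz(s,*S(263,170),158);print('bit',b)
for p in((257,200),(193,245),(340,205)):print('dot',onz(s,*S(*p),146))
print('mo',onz(t,*T(425,90),457))
print('hand',tri(s,S(691,207),t,T(69,206)), tri(s,S(652,217),t,T(100,200)),tri(s,S(730,197),t,T(36,211)))
print('ball',tri(s,S(395,74),t,T(272,382)))
print('wheel rim top',tri(s,S(565,77),t,T(118,177)))
for z in(155,95,35):print(z,onz(s,*S(*{155:(580,80),95:(603,187),35:(625,300)}[z]),z))
print('rivet proj', )
E
```

```text
base [459.5 -27.   12. ] [ 514.8 -346.7   12. ] 170.17337554443213
bit [ 570.4 -112.9  158. ]
dot [ 577.2 -117.4  146. ]
dot [ 602.7 -150.   146. ]
dot [588.5 -79.7 146. ]
mo [ 575.  -109.4  457. ]
hand (array([579.9,  94.7, 107.1]), [np.float64(0.038122230499092656), np.float64(0.03268057912544267)]) (array([583.3,  74.4, 107.1]), [np.float64(0.18812247200587381), np.float64(0.1606648313011101)]) (array([577. , 115.6, 107.4]), [np.float64(0.10810181878226223), np.float64(0.0929703812433164)])
ball (array([463. , -32.7, 121.1]), [np.float64(0.0014820006016469161), np.float64(0.0013762929878608672)])
wheel rim top (array([578.5,  44.6, 196. ]), [np.float64(5.723350328796467), np.float64(4.908222138712689)])
155 [529.7  49.4 155. ]
95 [543.   59.7  95. ]
35 [564.5  67.9  35. ]
rivet proj
```

```bash
cat >> h.py <<'E'
np.set_printoptions(precision=2,suppress=True)
yaw=np.radians(9.8); mx=np.array([np.cos(yaw),np.sin(yaw),0]); my=np.array([-np.sin(yaw),np.cos(yaw),0])
BIT=np.array([571,-112,0.])
def W(x,y,z): return BIT+x*mx+y*my+np.array([0,0,z])   # machine (from bit axis, z above bench) -> world
def M(p): q=np.asarray(p)-BIT; return np.array([q@mx,q@my,q[2]])
def ori(lean):
    L=np.radians(lean); z=-np.sin(L)*my+np.array([0,0,-np.cos(L)]); return np.c_[np.cross(mx,z),mx,z]
def step(p,Rt,o=None):
    o=o or status.get_obs(); R0=R.from_rotvec(o['orientation']).as_matrix()
    return R0.T@(np.asarray(p)-o['ee_pos']), R.from_matrix(R0.T@Rt).as_rotvec()
E
python3 - <<'E'
from h import *
D=ori(0)
for p,l in(((340,-270,320),0),((380,130,320),0),((380,130,320),35),(W(44,230,200),35)): print(step(p,ori(l)))
E
```

```text
(array([ 260.25, -277.35,  -78.45]), array([-0.  , -0.  , -1.49]))
(array([ 400.54, -654.08,  -78.25]), array([-0.  , -0.  , -1.49]))
(array([ 400.54, -654.08,  -78.25]), array([-0.45, -0.49, -1.43]))
(array([ 587.35, -596.82,   41.72]), array([-0.45, -0.49, -1.43]))
```

```bash
python3 -m inch '[[[130,-140,-80,0,0,-0.6,100],[260,-277,-80,0,0,-0.9,100],[260,-277,-80,0,0,-0.9,100],[260,-277,-80,0,0,-0.9,100],[260,-277,-80,0,0,-0.9,100],[260,-277,-80,0,0,-0.9,100],[260,-277,-80,0,0,-0.9,100],[260,-277,-80,0,0,-0.9,100],[400,-654,-80,0,0,-1.49,100],[400,-654,-80,0,0,-1.49,100],[400,-654,-80,0,0,-1.49,100],[400,-654,-80,0,0,-1.49,100],[400,-654,-80,0,0,-1.49,100],[400,-654,-80,0,0,-1.49,100],[400,-654,-80,0,0,-1.49,100],[400,-654,-80,0,0,-1.49,100],[400,-654,-80,0,0,-1.49,100],[400,-654,-80,0,0,-1.49,100],[400,-654,-80,0,0,-1.49,100]]]'
python3 - <<'E'
from h import *
print(status.get_obs()['qpos'])
for p,l in((W(44,240,220),35),(W(44.4,204,170),35),(W(44.4,204,107),35)): print(step(p,ori(l)))
s=cam('scene');cv2.imwrite('pics/c1.png',cv2.resize(s['frame'][222:262,225:285,::-1],(780,520),interpolation=cv2.INTER_CUBIC))
E
```

```text
t: 2.2
ee_pos: [379.3, 128.8, 321.5]
orientation: [-2.018, -2.408, 0.001]
ft_force: [0.1, -0.7, 0.1]
width: 87.9
grasp_force: 0.0
[ 0.3  -0.02  2.   -0.    1.16  0.12]
(array([-30.76, 191.86, 101.45]), array([ 0.  , -0.61,  0.  ]))
(array([-66.74, 192.12, 151.47]), array([ 0.  , -0.61,  0.  ]))
(array([-66.71, 192.16, 214.47]), array([ 0.  , -0.61,  0.  ]))
```

View pics/c1.png

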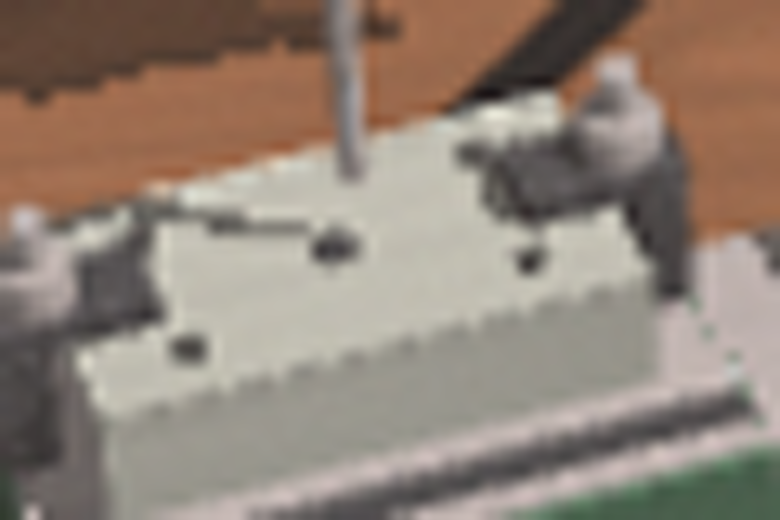

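Rivet is the dark dome at crop (335,246), bit tip at (350,180); a thin bit shadow lies left of it. Going over the handle.

```bash
python3 -m inch '[[[-31,192,100,0,-0.61,0,55],[-31,192,100,0,-0.61,0,55],[-31,192,100,0,-0.61,0,55],[-31,192,100,0,-0.61,0,55],[-31,192,100,0,-0.61,0,55],[-31,192,100,0,-0.61,0,55],[-66,192,151,0,-0.61,0,55],[-66,192,151,0,-0.61,0,55],[-66,192,151,0,-0.61,0,55],[-66,192,151,0,-0.61,0,55]]]'
python3 - <<'E'
from h import *
print(status.get_obs()['qpos'],M(status.get_obs()['ee_pos']))
print(step(W(44.4,204,107),ori(35)))
s=cam('scene');t=cam('top')
a=cv2.resize(s['frame'][170:290,270:400,::-1],(520,480),interpolation=cv2.INTER_CUBIC);b=cv2.resize(t['frame'][130:250,220:290,::-1],(280,480),interpolation=cv2.INTER_CUBIC)
cv2.imwrite('pics/d1.png',np.hstack([a,b]))
o=ray(s,251.4,235.3); 
def mline(u,v):  # y_m where ray meets plane x_m=0
    o,w=ray(s,u,v); k=-((o-BIT)@mx)/(w@mx); return M(o+k*w)
print(mline(251.4,235.3),mline(250.3,240.4),mline(249.5,240.4),s['Rm'])
E
```

```text
t: 3.25
ee_pos: [580.5, 97.8, 172.6]
orientation: [1.688, 2.009, -0.528]
ft_force: [-0.3, 0.0, 0.6]
width: 48.2
grasp_force: 0.0
[ 0.42  0.56  1.74 -0.67  1.12  0.63] [ 45.03 205.15 172.63]
(array([36.62, -0.77, 54.48]), array([ 0., -0.,  0.]))
[ -0.    -1.53 157.67] [ -0.    -5.63 141.28] [ -0.    -7.79 141.96] [[ 0.18  0.98 -0.02]
 [ 0.59 -0.12 -0.79]
 [-0.78  0.13 -0.61]]
```

View pics/d1.png

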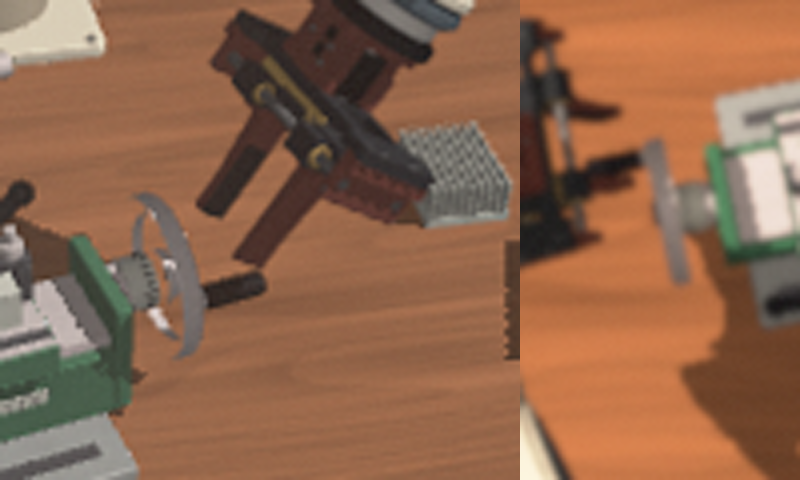

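Scene: fingers over the handle, straddling it as expected; top likewise. Descend and close.

```bash
python3 -m inch '[[[18,-1,27,0,0,0,55],[36,-1,54,0,0,0,55],[36,-1,54,0,0,0,55],[36,-1,54,0,0,0,0],[36,-1,54,0,0,0,0],[36,-1,54,0,0,0,0],[36,-1,54,0,0,0,0],[36,-1,54,0,0,0,0]]]'
python3 - <<'E'
from h import *
o=status.get_obs();m=M(o['ee_pos']);print(m,o['qpos'])
# rows for CCW turn: theta decreasing
th0=-1.305
L=np.radians(35);c,s=np.cos(L),np.sin(L)
for k in range(0,25):
    th=th0-np.radians(15)*k; dx=-46*(np.sin(th)-np.sin(th0)); dz=46*(np.cos(th)-np.cos(th0))
    print(k,"[%.0f,%.0f,%.0f]"%(-s*dz,dx,-c*dz),end=' ')
E
```

```text
t: 4.15
ee_pos: [579.7, 97.0, 106.6]
orientation: [1.685, 2.011, -0.529]
ft_force: [-0.4, 1.4, 2.3]
width: 17.3
grasp_force: 30.0
[ 44.15 204.42 106.63] [ 0.42  0.66  1.76 -0.71  1.02  0.72]
0 [-0,-0,-0] 1 [7,2,10] 2 [14,0,20] 3 [20,-4,29] 4 [26,-12,36] 5 [30,-21,42] 6 [32,-32,46] 7 [33,-44,48] 8 [32,-56,46] 9 [30,-67,43] 10 [26,-77,37] 11 [20,-84,29] 12 [14,-89,20] 13 [7,-90,10] 14 [0,-89,0] 15 [-6,-84,-9] 16 [-12,-77,-17] 17 [-16,-68,-23] 18 [-19,-56,-26] 19 [-19,-45,-28] 20 [-19,-33,-27] 21 [-16,-22,-23] 22 [-12,-12,-17] 23 [-6,-5,-9] 24 [-0,-0,-0]
```

```bash
python3 -m inch '[[[7,2,10,0,0,0,0],[14,0,20,0,0,0,0],[20,-4,29,0,0,0,0],[26,-12,36,0,0,0,0],[30,-21,42,0,0,0,0],[32,-32,46,0,0,0,0],[33,-44,48,0,0,0,0]]]'
python3 - <<'E'
from h import *
o=status.get_obs();m=M(o['ee_pos']);print(m,o['qpos'],o['ft_force'],np.hypot(m[0],m[2]-95))
E
```

```text
t: 4.85
ee_pos: [537.4, 89.1, 49.1]
orientation: [1.682, 2.009, -0.528]
ft_force: [-0.4, 7.6, 29.2]
width: 17.1
grasp_force: 30.0
[  1.16 203.87  49.05] [ 0.44  0.72  1.85 -0.78  0.92  0.86] [-0.43  7.63 29.19] 45.962651583426194
```

```bash
cat >> h.py <<'E'
def rows(th0,degs,bx=0,bz=0):
    L=np.radians(35);c,s=np.cos(L),np.sin(L)
    for d in degs:
        th=th0+np.radians(d); dx=-46*(np.sin(th)-np.sin(th0))+bx; dz=46*(np.cos(th)-np.cos(th0))+bz
        print("[%.1f,%.1f,%.1f]"%(-s*dz,dx,-c*dz),end=' ')
    print()
def th():
    m=M(status.get_obs()['ee_pos']); return np.arctan2(-m[0],m[2]-95.5)
E
python3 -c "
from h import *
print(np.degrees(th()));rows(-np.pi,range(-15,-301,-15),0,.7)"
```

```text
-178.57492073283214
[-1.3,-11.9,-1.9] [-3.9,-23.0,-5.6] [-8.1,-32.5,-11.6] [-13.6,-39.8,-19.4] [-20.0,-44.4,-28.5] [-26.8,-46.0,-38.3] [-33.6,-44.4,-48.0] [-40.0,-39.8,-57.1] [-45.4,-32.5,-64.9] [-49.6,-23.0,-70.9] [-52.3,-11.9,-74.7] [-53.2,-0.0,-75.9] [-52.3,11.9,-74.7] [-49.6,23.0,-70.9] [-45.4,32.5,-64.9] [-40.0,39.8,-57.1] [-33.6,44.4,-48.0] [-26.8,46.0,-38.3] [-20.0,44.4,-28.5] [-13.6,39.8,-19.4]
```

```bash
python3 -m inch '[[[-1.3,-12,-1.9,0,0,0,0],[-4,-23,-5.6,0,0,0,0],[-8,-32.5,-11.6,0,0,0,0],[-13.6,-40,-19.4,0,0,0,0],[-20,-44.4,-28.5,0,0,0,0],[-27,-46,-38.3,0,0,0,0]]]'
python3 -c "
from h import *
o=status.get_obs();m=M(o['ee_pos']);print(m,o['ft_force'],np.hypot(m[0],m[2]-95),np.degrees(th()));rows(th(),range(-15,-301,-15))"
```

```text
t: 5.45
ee_pos: [490.5, 80.4, 94.8]
orientation: [1.685, 2.012, -0.53]
ft_force: [6.7, 0.2, -2.7]
width: 17.5
grasp_force: 30.0
[-46.55 203.33  94.76] [ 6.73  0.19 -2.74] 46.54585470297105 90.91664185113414
[-6.8,1.4,-9.8] [-13.2,5.8,-18.9] [-18.8,13.0,-26.8] [-23.1,22.4,-32.9] [-25.8,33.4,-36.8] [-26.8,45.3,-38.3] [-26.0,57.2,-37.2] [-23.5,68.4,-33.5] [-19.4,78.0,-27.7] [-14.0,85.5,-20.0] [-7.7,90.2,-10.9] [-0.8,92.0,-1.2] [6.0,90.6,8.6] [12.4,86.2,17.7] [17.9,79.0,25.6] [22.2,69.6,31.7] [25.0,58.6,35.6] [26.0,46.7,37.1] [25.2,34.8,35.9] [22.6,23.6,32.3]
```

```bash
python3 -m inch '[[[-6.8,1.4,-9.8,0,0,0,0],[-13.2,5.8,-18.9,0,0,0,0],[-18.8,13,-26.8,0,0,0,0],[-23,22.4,-33,0,0,0,0],[-25.8,33.4,-36.8,0,0,0,0],[-26.8,45.3,-38.3,0,0,0,0],[-26,57.2,-37.2,0,0,0,0],[-23.5,68.4,-33.5,0,0,0,0],[-19.4,78,-27.7,0,0,0,0],[-14,85.5,-20,0,0,0,0],[-7.7,90.2,-11,0,0,0,0],[-0.8,92,-1.2,0,0,0,0],[6,90.6,8.6,0,0,0,0],[12.4,86.2,17.7,0,0,0,0],[18,79,25.6,0,0,0,0],[22.2,69.6,31.7,0,0,0,0],[25,58.6,35.6,0,0,0,0],[26,46.7,37.1,0,0,0,0]]]'
cat >> h.py <<'E'
def meas():
    """y_m of bit axis and rivet, subpixel; saves crop"""
    s=cam('scene');g=s['frame'].astype(float).mean(2)
    return s,g
def mline(s,u,v):
    o,w=ray(s,u,v); k=-((o-BIT)@mx)/(w@mx); return M(o+k*w)
E
python3 -c "
from h import *
o=status.get_obs();m=M(o['ee_pos']);print(m,o['ft_force'],np.hypot(m[0],m[2]-95),np.degrees(th()))
s,g=meas();np.set_printoptions(linewidth=200);print(g[234:248,240:266].astype(int));print(g[224:236,244:258].astype(int))
cv2.imwrite('pics/e1.png',cv2.resize(s['frame'][222:262,225:285,::-1],(780,520),interpolation=cv2.INTER_NEAREST))"
```

```text
t: 7.25
ee_pos: [538.1, 89.2, 49.3]
orientation: [1.684, 2.011, -0.528]
ft_force: [0.8, 6.0, 8.9]
width: 17.2
grasp_force: 30.0
[  1.82 203.86  49.33] [0.76 5.96 8.91] 45.71042857821785 -177.74105515301207
[[115 114 114 116 144 154 166 181 178 191 174 115 135 170 186 185 185 188 190 188 189 188 188 190 171 109]
 [143 153 170 182 193 190 185 187 186 190 179 129 133 181 187 188 188 187 188 188 188 186 187 189 180  95]
 [183 182 185 187 188 186 185 185 185 186 186 177 180 190 188 188 187 187 187 185 186 187 188 189 188 164]
 [195 190 189 189 187 187 187 188 188 189 188 190 190 192 191 188 189 187 186 187 189 189 188 190 190 189]
 [115 131 130 140 196 193 192 191 191 189 188 190 184 143 152 175 191 188 191 189 188 188 188 185 187 186]
 [100  97  95 101 128 124 125 126 138 187 187 179 114  84  97 125 174 190 186 185 184 184 183 183 184 185]
 [184 176 174 173 173 173 171 169 173 190 191 185 133  61  76  93 160 185 184 184 184 183 185 186 186 187]
 [165 193 190 188 189 190 190 189 187 187 186 186 178 162 145 170 180 186 185 185 185 186 187 187 188 187]
 [119 193 189 188 187 186 185 185 183 
[... 613 characters left out ...]
1  69  66  67  71 100 131 107  65  68  70  68  69]
 [ 68  67  68  69  67  70  92 128 108  67  69  71  70  69]
 [ 71  70  69  70  68  68  91 128 129  68  68  70  69  69]
 [ 71  72  71  70  69  72  83 115 132  61  67  69  68  70]
 [ 72  70  69  69  69  68  78 114 150  63  70  68  67  69]
 [ 70  70  70  69  69  68  76 123 158  63  68  69  68  67]
 [ 69  70  70  72  70  69  77 124 153  63  65  65  64  62]
 [ 70  69  70  69  68  65  75 121 149  58  59  71 115 144]
 [ 64  65  66  67  65  65  72 118 153 145 171 191 194 178]
 [103  82  61  74 118 133 145 112 155 178 186 191 190 184]
 [144 154 166 181 178 191 174 115 135 170 186 185 185 188]
 [193 190 185 187 186 190 179 129 133 181 187 188 188 187]]
```

View pics/e1.png

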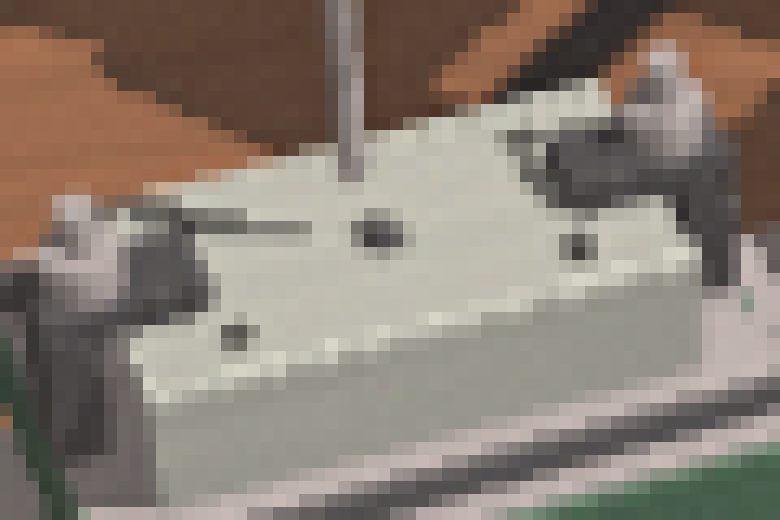

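The dome has moved right of the bit: crop (380,234) against the bit tip at (350,180). Measuring both pictures sub-pixel.

```bash
cat >> h.py <<'E'
def riv(g,u0,v0,n=4):
    u,v=np.meshgrid(np.arange(u0-n,u0+n+1),np.arange(v0-3,v0+4)); w=np.clip((178-g[v0-3:v0+4,u0-n:u0+n+1])/70,0,1)
    lab=cv2.connectedComponents((w>0.05).astype(np.uint8))[1]; w=w*(lab==lab[3,n]); return (u*w).sum()/w.sum(),(v*w).sum()/w.sum(),w.sum()
E
python3 - <<'E'
from h import *
s=cam('scene')
def dn(f): g=cv2.resize(cv2.imread(f).astype(float).mean(2),(60,40),interpolation=cv2.INTER_AREA); G=np.full((420,560),186.);G[222:262,225:285]=g;return G
for f,u0 in(('pics/c1.png',250),('pics/e1.png',254)):
    g=dn(f);r=riv(g,u0,240);print(r,mline(s,*r[:2])); print(g[236:246,244:260].astype(int))
# bit axis u at rows 224..231: average of profile
B=np.abs(g[224:231,246:257]-69); print((B*np.arange(246,257)).sum(1)/B.sum(1))
for z in(146,158,175,190):print(z,proj(s,W(0,0,z)))
print('px/mm along y',proj(s,W(0,10,146))-proj(s,W(0,0,146)))
E
```

```text
(np.float64(249.6132006579049), np.float64(240.30447873256148), np.float64(10.837362216146925)) [  0.    -7.46 142.19]
[[190 184 184 185 187 187 186 177 177 187 188 187 187 187 187 189]
 [188 189 188 189 190 190 191 191 189 188 187 187 186 187 188 189]
 [185 188 187 187 188 191 189 190 191 187 187 188 189 189 190 189]
 [134 135 134 135 148 176 149 159 187 190 190 188 188 188 189 186]
 [169 168 168 169 161 114  91 105 143 188 189 186 185 185 185 184]
 [190 190 190 192 173  88  77  89 137 185 186 183 183 185 184 186]
 [189 188 187 189 183 158 143 162 176 187 187 186 185 187 187 187]
 [184 184 184 184 186 186 181 188 188 186 187 186 187 186 188 186]
 [184 184 185 186 187 188 188 188 187 186 186 186 186 185 187 186]
 [186 187 187 187 187 186 187 187 187 186 186 187 186 186 187 187]]
(np.float64(253.63809033500266), np.float64(239.49845995458938), np.float64(9.276190200394819)) [ -0.     3.62 141.53]
[[188 186 185 185 185 186 186 177 180 190 188 188 187 187 187 185]
 [187 187 187 188 188 189 188 190 190 192 191 188 189 187 186 187]
 [196 193 192 191 191 189 188 190 184 143 152 175 191 188 191 189]
 [128 124 125 126 138 187 187 179 114  84  97 125 174 190 186 185]
 [173 173 171 169 173 190 191 185 133  61  76  93 160 185 184 184]
 [189 190 190 189 187 187 186 186 178 162 145 170 180 186 185 185]
 [187 186 185 185 183 185 183 185 185 185 182 188 189 188 187 186]
 [182 183 183 183 182 184 185 186 187 189 188 188 186 185 187 186]
 [183 185 183 185 187 186 187 186 185 185 186 186 186 186 185 185]
 [187 187 187 188 185 185 186 185 186 185 185 185 186 186 186 186]]
[251.   251.17 251.27 251.33 251.61 251.56 251.66]
146 [252.23 238.54]
158 [251.95 235.07]
175 [251.55 230.06]
190 [251.19 225.56]
px/mm along y [ 3.61 -0.89]
```

```bash
python3 -c "
from h import *
print(th());rows(th(),range(-15,-181,-15),0,.2);rows(0,range(15,361,15))"
```

```text
-3.134667420626137
[-1.0,-11.9,-1.4] [-3.6,-23.0,-5.1] [-7.7,-32.6,-11.0] [-13.1,-40.0,-18.8] [-19.5,-44.7,-27.8] [-26.3,-46.3,-37.6] [-33.2,-44.8,-47.3] [-39.5,-40.3,-56.5] [-45.0,-33.1,-64.3] [-49.3,-23.6,-70.3] [-51.9,-12.5,-74.2] [-52.9,-0.6,-75.5] 
[0.9,-11.9,1.3] [3.5,-23.0,5.0] [7.7,-32.5,11.0] [13.2,-39.8,18.8] [19.6,-44.4,27.9] [26.4,-46.0,37.7] [33.2,-44.4,47.4] [39.6,-39.8,56.5] [45.0,-32.5,64.3] [49.2,-23.0,70.3] [51.9,-11.9,74.1] [52.8,-0.0,75.4] [51.9,11.9,74.1] [49.2,23.0,70.3] [45.0,32.5,64.3] [39.6,39.8,56.5] [33.2,44.4,47.4] [26.4,46.0,37.7] [19.6,44.4,27.9] [13.2,39.8,18.8] [7.7,32.5,11.0] [3.5,23.0,5.0] [0.9,11.9,1.3] [-0.0,0.0,-0.0]
```

```bash
python3 -m inch '[[[-1,-12,-1.4,0,0,0,0],[-3.6,-23,-5.1,0,0,0,0],[-7.7,-32.6,-11,0,0,0,0],[-13,-40,-18.8,0,0,0,0],[-19.5,-44.7,-27.8,0,0,0,0],[-26.3,-46.3,-37.6,0,0,0,0],[-33.2,-44.8,-47.3,0,0,0,0],[-39.5,-40.3,-56.5,0,0,0,0],[-45,-33,-64.3,0,0,0,0],[-49.3,-23.6,-70.3,0,0,0,0],[-52,-12.5,-74.2,0,0,0,0],[-53,-0.6,-75.5,0,0,0,0],[-53,-0.6,-75.5,0,0,0,0]]]'
cat >> h.py <<'E'
def look(u0,n=1):
    L=[]
    for _ in range(n):
        s,g=meas(); L.append(riv(g,u0,239))
    u,v,w=np.mean(L,0); print('rivet',u,v,w,'y',(u-252.3+.25*0)/.361, mline(s,u,v)); return s,g
E
python3 -c "
from h import *
o=status.get_obs();m=M(o['ee_pos']);print(m,o['ft_force'],np.degrees(th()))
look(255);s,g=meas();print(g[235:243,249:262].astype(int));rows(th(),range(15,301,15))"
```

```text
t: 8.65
ee_pos: [537.5, 89.0, 141.4]
orientation: [1.687, 2.011, -0.529]
ft_force: [-2.3, 9.1, -2.1]
width: 17.5
grasp_force: 30.0
[  1.17 203.78 141.41] [-2.31  9.13 -2.09] -1.4651917752429822
rivet 255.30154142581887 239.1758188824663 9.885714285714286 y 8.314519185093788 [ -0.     8.22 141.22]
[[191 179 131 133 180 188 187 188 189 187 188 187 187]
 [187 185 177 178 190 189 189 190 189 186 187 186 185]
 [189 188 190 191 190 191 193 192 191 188 188 190 190]
 [190 187 187 190 183 134 120 138 155 191 189 189 189]
 [188 187 188 190 180  75  74  92 121 189 186 184 185]
 [189 188 188 188 179  97  72  96 151 188 185 183 185]
 [186 188 183 185 183 172 169 172 182 186 188 186 187]
 [184 184 183 184 185 187 188 188 188 188 186 188 186]]
[0.8,-11.9,1.2] [3.4,-23.1,4.9] [7.5,-32.7,10.8] [13.0,-40.1,18.5] [19.3,-44.8,27.6] [26.1,-46.5,37.3] [33.0,-45.0,47.1] [39.3,-40.5,56.2] [44.9,-33.3,64.1] [49.1,-23.9,70.1] [51.8,-12.8,74.0] [52.8,-0.9,75.4] [51.9,11.0,74.2] [49.4,22.1,70.5] [45.2,31.7,64.6] [39.8,39.2,56.8] [33.5,43.9,47.8] [26.6,45.5,38.1] [19.8,44.1,28.3] [13.4,39.6,19.2]
```

```bash
python3 -m inch '[[[0.8,-12,1.2,0,0,0,0],[3.4,-23,4.9,0,0,0,0],[7.5,-32.7,10.8,0,0,0,0],[13,-40,18.5,0,0,0,0],[19.3,-44.8,27.6,0,0,0,0],[26,-46.5,37.3,0,0,0,0],[33,-45,47,0,0,0,0],[39.3,-40.5,56.2,0,0,0,0],[44.9,-33.3,64,0,0,0,0],[49,-24,70,0,0,0,0],[51.6,-12.8,73.8,0,0,0,0],[52.6,-0.9,75,0,0,0,0],[51.7,11,74,0,0,0,0],[49.4,22,70.4,0,0,0,0],[45.2,31.7,64.6,0,0,0,0],[39.8,39.2,56.8,0,0,0,0],[33.5,44,47.8,0,0,0,0],[26.6,45.5,38,0,0,0,0],[26.6,45.5,38,0,0,0,0]]]'
python3 -c "
from h import *
o=status.get_obs();m=M(o['ee_pos']);print(m,o['ft_force'],np.degrees(th()))
look(254,2);rows(th(),range(15,241,15))"
```

```text
t: 10.65
ee_pos: [581.1, 97.1, 96.2]
orientation: [1.687, 2.011, -0.53]
ft_force: [-3.6, 8.5, -0.9]
width: 17.8
grasp_force: 30.0
[ 45.56 204.3   96.22] [-3.6   8.55 -0.87] -89.09481112507619
rivet 254.36929962071207 239.370715074901 8.70952380952381 y 5.732131913329803 [ -0.     5.64 141.34]
[-6.8,-1.6,-9.8] [-13.2,-6.2,-18.8] [-18.6,-13.5,-26.6] [-22.8,-23.0,-32.6] [-25.5,-34.1,-36.4] [-26.4,-46.0,-37.6] [-25.5,-57.9,-36.4] [-22.8,-69.0,-32.6] [-18.6,-78.6,-26.6] [-13.1,-85.9,-18.8] [-6.8,-90.4,-9.7] [0.0,-92.0,0.1] [6.9,-90.4,9.8] [13.2,-85.8,18.9] [18.7,-78.5,26.7] [22.9,-69.0,32.7]
```

```bash
python3 -m inch '[[[-6.8,-1.6,-9.8,0,0,0,0],[-13.2,-6.2,-18.8,0,0,0,0],[-18.6,-13.5,-26.6,0,0,0,0],[-22.8,-23,-32.6,0,0,0,0],[-25.5,-34,-36.4,0,0,0,0],[-26.4,-46,-37.6,0,0,0,0],[-26.4,-46,-37.6,0,0,0,0]]]'
python3 -c "
from h import *
print(np.degrees(th()));look(253,2)"
python3 -m inch '[[[0.9,-12,1.3,0,0,0,0],[3.5,-23,5,0,0,0,0],[7.7,-32.5,11,0,0,0,0],[13.2,-39.8,18.8,0,0,0,0],[13.2,-39.8,18.8,0,0,0,0]]]'
python3 -c "
from h import *
print(np.degrees(th()),status.get_obs()['ft_force']);s,g=look(252,2);print(g[233:244,246:258].astype(int));rows(th(),range(10,121,10))"
```

```text
t: 11.45
ee_pos: [535.1, 88.5, 141.4]
orientation: [1.686, 2.012, -0.53]
ft_force: [-0.5, 6.7, -2.3]
width: 16.9
grasp_force: 30.0
1.5495325945744918
rivet 253.42322678252407 239.57203480493547 9.552380952380952 y 3.111431530537554 [  0.     3.02 141.46]
t: 12.05
ee_pos: [496.4, 81.4, 117.8]
orientation: [1.685, 2.012, -0.531]
ft_force: [-3.3, 7.5, 0.8]
width: 17.7
grasp_force: 30.0
61.180567794549916 [-3.27  7.52  0.81]
rivet 253.1424645846066 239.73378274524518 8.657142857142857 y 2.333696910267598 [ -0.     2.22 141.14]
[[113 118 142 141 146 111 152 171 180 186 189 185]
 [162 176 185 197 174 115 136 172 186 186 187 189]
 [181 188 185 193 178 130 133 180 188 188 188 189]
 [184 185 186 186 187 179 178 189 188 190 187 185]
 [187 189 189 189 189 189 192 192 190 186 187 186]
 [192 192 192 188 189 190 184 149 175 191 190 189]
 [125 124 138 189 188 181 112  90 116 159 189 187]
 [169 168 172 189 191 179  56  75  93 143 187 186]
 [189 190 189 188 187 179 131 139 149 178 185 185]
 [185 183 184 183 184 183 178 180 182 187 188 186]
 [182 183 183 183 185 186 188 188 188 187 186 185]]
[4.2,-3.3,6.0] [8.6,-5.3,12.3] [13.2,-6.0,18.9] [17.8,-5.2,25.4] [22.2,-3.1,31.8] [26.4,0.4,37.7] [30.1,5.1,43.0] [33.4,10.8,47.6] [36.0,17.4,51.4] [37.9,24.7,54.1] [39.0,32.4,55.7] [39.4,40.4,56.2]
```

```bash
python3 -m inch '[[[6.4,-4.5,9,0,0,0,0],[13.2,-6,18.9,0,0,0,0],[20,-4.2,28.6,0,0,0,0],[26.4,0.4,37.7,0,0,0,0],[30,5,43,0,0,0,0],[30,5,43,0,0,0,0]]]'
python3 -c "
from h import *
print(np.degrees(th()),status.get_obs()['ft_force']);s,g=look(252,3);print(g[233:244,246:258].astype(int))
B=np.abs(g[224:231,246:257]-69); print(((B*np.arange(246,257)).sum(1)/B.sum(1)).mean());rows(th(),range(10,61,10))
cv2.imwrite('pics/f1.png',cv2.resize(s['frame'][222:262,225:285,::-1],(780,520),interpolation=cv2.INTER_CUBIC))"
```

```text
t: 12.75
ee_pos: [502.0, 82.4, 65.0]
orientation: [1.686, 2.011, -0.531]
ft_force: [-3.7, 7.4, -2.0]
width: 17.1
grasp_force: 30.0
131.1390462508786 [-3.68  7.43 -2.  ]
rivet 252.42313768537565 239.79763448542596 8.714285714285714 y 0.3411016215391655 [  0.     0.26 141.54]
[[111 115 146 158 149 110 155 180 189 193 195 183]
 [178 193 195 182 174 114 134 170 185 185 186 187]
 [186 191 189 184 178 129 133 179 187 187 187 188]
 [184 184 185 184 185 178 179 188 187 188 187 187]
 [188 189 188 189 190 190 190 188 187 187 186 186]
 [191 193 191 190 189 192 190 171 190 189 188 188]
 [127 123 138 190 180 118 114 110 149 191 188 187]
 [170 170 173 191 182 102  67  80 113 189 185 184]
 [189 189 187 187 185 167 136 128 171 186 184 184]
 [185 183 186 185 185 184 178 177 187 187 186 187]
 [181 184 184 184 185 185 188 187 185 188 185 185]]
251.13006473413824
[3.2,5.7,4.6] [5.8,12.3,8.3] [7.8,19.6,11.1] [8.9,27.4,12.7] [9.3,35.4,13.3] [8.8,43.3,12.6]
```

View pics/f1.png

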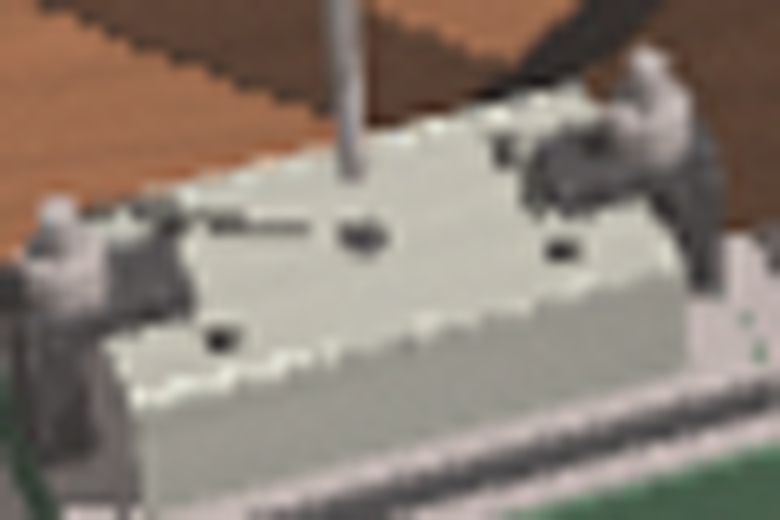

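Rivet dome at crop (362,237), bit tip at (350,178): about 0.5–1.4 mm still short. Turning 40° further, then letting go.

```bash
python3 -m inch '[[[3.2,5.7,4.6,0,0,0,0],[5.8,12.3,8.3,0,0,0,0],[7.8,19.6,11.1,0,0,0,0],[8.8,27.4,12.6,0,0,0,0],[8.8,27.4,12.6,0,0,0,0],[8.8,27.4,12.6,0,0,0,0]]]'
python3 -c "
from h import *
o=status.get_obs();print(np.degrees(th()),o['ft_force'],o['qpos']);s,g=look(252,4);print(g[233:244,246:258].astype(int))
print(M(o['ee_pos']))
for p,l in((W(-20,250,75),35),):print(step(p,ori(l)))"
```

```text
t: 13.5
ee_pos: [529.1, 87.4, 50.0]
orientation: [1.686, 2.012, -0.53]
ft_force: [-2.2, 7.9, -3.8]
width: 17.4
grasp_force: 30.0
170.77736989791384 [-2.19  7.94 -3.8 ] [ 0.44  0.71  1.87 -0.77  0.91  0.86]
rivet 252.20285646009827 239.96827714789407 8.78452380952381 y -0.2690956783981624 [  0.    -0.38 141.14]
[[113 111 140 149 135 111 153 176 181 193 195 184]
 [160 179 200 199 171 115 135 169 186 185 186 188]
 [180 185 191 190 178 130 132 182 188 188 187 189]
 [184 185 184 186 186 178 177 188 187 187 188 186]
 [187 188 189 189 189 192 189 187 187 187 187 186]
 [192 192 191 190 190 192 194 192 190 188 189 190]
 [127 125 138 191 181 117 117 126 160 190 188 189]
 [170 169 174 192 179  57  71  87 129 188 186 184]
 [190 190 186 189 183 128 115 130 173 186 185 185]
 [185 184 184 185 184 178 173 178 187 187 187 185]
 [184 184 182 183 186 187 187 188 186 185 186 187]]
[ -7.39 203.65  49.98]
(array([ 23.75, -12.16, -47.04]), array([ 0., -0.,  0.]))
```

```bash
python3 -m inch '[[[8.8,0,12.6,0,0,0,55],[0,0,0,0,0,0,55],[0,0,0,0,0,0,55],[0,0,0,0,0,0,55],[0,0,-30,0,0,0,55],[0,0,-70,0,0,0,55],[0,0,-120,0,0,0,55],[0,0,-160,0,0,0,55],[0,0,-160,0,0,0,55]]]'
```

```text
t: 14.6
ee_pos: [514.7, 180.6, 186.0]
orientation: [1.685, 2.011, -0.518]
ft_force: [0.7, 0.6, 0.1]
width: 48.3
grasp_force: 0.0
```

I left a stray offset in that first row (a brief push down on the handle while opening); checking the effect.

```bash
python3 -c "
from h import *
s,g=look(252,4);print(g[237:243,246:258].astype(int)); t=cam('top')
hs=cv2.resize(s['frame'][215:275,255:355,::-1],(800,480),interpolation=cv2.INTER_CUBIC);cv2.imwrite('pics/g1.png',hs)
print([ (z,proj(s,W(x,203,z))) for x,z in((-7,49),(0,95),(-20,54),(10,50))],(255,215))"
```

```text
rivet 252.19721767746537 239.96853114847 8.782142857142857 y -0.2847155748881903 [ -0.    -0.39 141.15]
[[189 188 189 188 188 191 190 189 186 186 187 186]
 [192 193 191 190 189 191 192 193 189 188 189 188]
 [125 125 138 190 181 117 118 127 159 192 188 190]
 [171 170 172 191 178  56  73  86 130 188 185 185]
 [190 189 188 189 182 127 113 130 175 187 185 183]
 [185 185 184 184 184 178 174 176 188 185 185 187]]
[(49, array([319.67, 245.76])), (95, array([321.39, 235.23])), (54, array([317.9 , 241.77])), (50, array([322.13, 249.14]))] (255, 215)
```

View pics/g1.png

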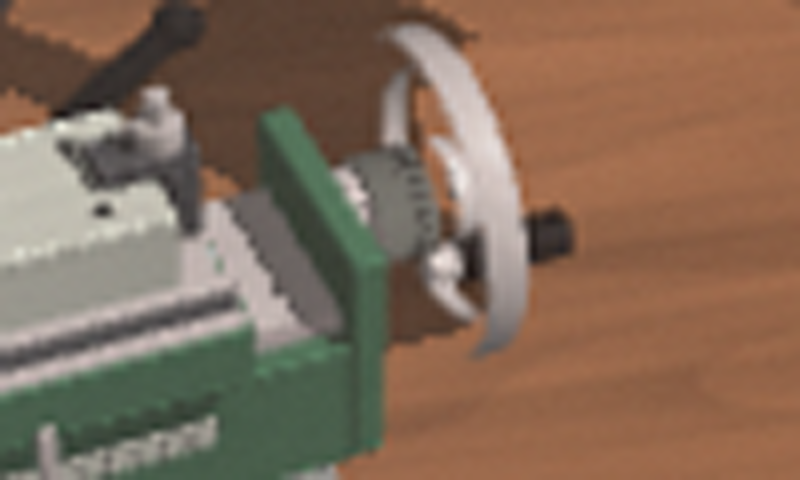

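Slide unmoved (252.20 px as before), handle still at the bottom (crop 560,232), ball at crop (180,25). On to the lever.

```bash
cat >> h.py <<'E'
def oriL(lean):
    L=np.radians(lean); z=np.sin(L)*mx+np.array([0,0,-np.cos(L)]); y=np.cos(L)*mx+np.array([0,0,np.sin(L)]); return np.c_[np.cross(y,z),y,z]
def tip(x,y,z,l): return W(x,y,z)-19*oriL(l)[:,2]
E
python3 -c "
from h import *
s=cam('scene')
o,w=ray(s,277.1,217.7);k=-((o-BIT)@mx+93)/(w@mx);print('ball',M(o+k*w))
print(proj(s,W(-93,103,122)))
print(step(tip(-160,230,230,25),oriL(25)));print(step(tip(-93,108,165,25),oriL(25)))"
```

```text
ball [-93.   102.65 119.74]
[277.2  217.06]
(array([ -89.92, -159.12,  -18.47]), array([-0.42,  0.6 ,  0.14]))
(array([-152.85,  -92.44,  104.78]), array([-0.42,  0.6 ,  0.14]))
```

```bash
python3 -m inch '[[[-90,-159,-18,-0.42,0.6,0.14,0],[-90,-159,-18,-0.42,0.6,0.14,0],[-90,-159,-18,-0.42,0.6,0.14,0],[-90,-159,-18,-0.42,0.6,0.14,0],[-90,-159,-18,-0.42,0.6,0.14,0],[-90,-159,-18,-0.42,0.6,0.14,0],[-153,-92,105,-0.42,0.6,0.14,0],[-153,-92,105,-0.42,0.6,0.14,0],[-153,-92,105,-0.42,0.6,0.14,0],[-153,-92,105,-0.42,0.6,0.14,0],[-153,-92,105,-0.42,0.6,0.14,0],[-153,-92,105,-0.42,0.6,0.14,0]]]'
python3 -c "
from h import *
o=status.get_obs();print(M(o['ee_pos']),o['qpos'])
for z in(125,95,75,60,54):print(step(tip(-93,108,z,25),oriL(25)))
s=cam('scene');t=cam('top')
a=cv2.resize(s['frame'][130:270,210:350,::-1],(480,480),interpolation=cv2.INTER_CUBIC);b=cv2.resize(t['frame'][120:240,240:320,::-1],(320,480),interpolation=cv2.INTER_CUBIC)
cv2.imwrite('pics/h1.png',np.hstack([a,b]))"
```

```text
t: 16.1
ee_pos: [453.2, -22.4, 181.5]
orientation: [1.826, 2.157, 0.476]
ft_force: [-0.6, 0.4, -0.0]
width: 0.6
grasp_force: 0.0
[-100.81  108.31  181.48] [-0.16  0.16  2.3   0.47  0.31 -0.75]
(array([ -0.43, -16.65,  35.55]), array([-0.  , -0.  , -0.01]))
(array([ -0.51, -29.21,  62.8 ]), array([-0.  , -0.  , -0.01]))
(array([ -0.57, -37.59,  80.96]), array([-0.  , -0.  , -0.01]))
(array([ -0.61, -43.88,  94.58]), array([-0.  , -0.  , -0.01]))
(array([ -0.63, -46.39, 100.02]), array([-0.  , -0.  , -0.01]))
```

View pics/h1.png

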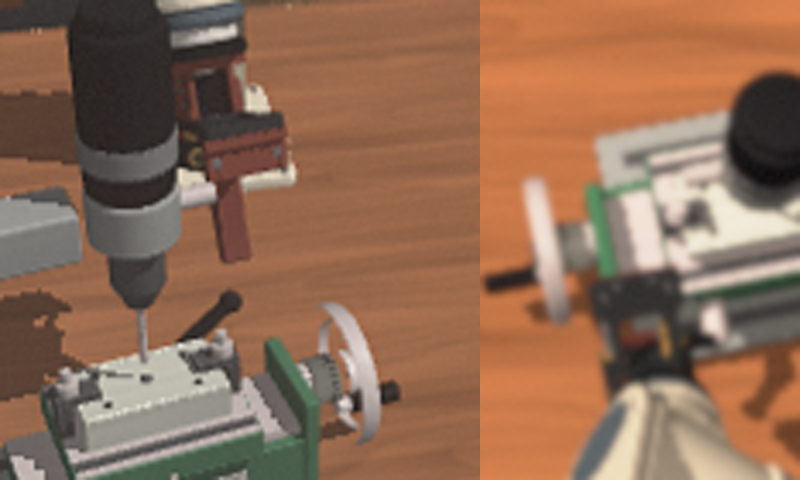

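Scene: fingertips (235,260) hang directly over the ball (230,300); body clear of motor and wheel. Press down.

```bash
python3 -m inch '[[[0,-9,18,0,0,0,0],[0,-17,35,0,0,0,0],[0,-20,42,0,0,0,0],[0,-23,49,0,0,0,0],[0,-26,56,0,0,0,0],[0,-29,63,0,0,0,0],[0,-32,69,0,0,0,0],[0,-35,75,0,0,0,0],[0,-37.5,81,0,0,0,0],[0,-37.5,81,0,0,0,0]]]'
python3 -c "
from h import *
o=status.get_obs();print(M(o['ee_pos']+19*oriL(25)[:,2]),o['qpos'],o['ft_force'])
for z in(68,64,60,56,52):print(step(tip(-93,108,z,25),oriL(25)))"
```

```text
t: 17.2
ee_pos: [453.9, -20.0, 93.9]
orientation: [1.819, 2.159, 0.481]
ft_force: [-1.3, 1.9, 2.5]
width: 0.2
grasp_force: 1.5
[-91.68 110.61  76.69] [-0.16  0.39  2.34  1.62  0.14 -1.92] [-1.27  1.87  2.53]
(array([-2.63, -4.87,  7.31]), array([-0., -0., -0.]))
(array([-2.64, -6.56, 10.94]), array([-0., -0., -0.]))
(array([-2.65, -8.25, 14.56]), array([-0., -0., -0.]))
(array([-2.66, -9.94, 18.19]), array([-0., -0., -0.]))
(array([ -2.68, -11.63,  21.81]), array([-0., -0., -0.]))
```

Joint 5 is nearing its limit; reduce the lean while pressing on.

```bash
python3 -c "
from h import *
for z,l in((76,18),(74,13),(66,13),(58,13),(54,13)):print(step(tip(-93,109,z,l),oriL(l)))"
```

```text
(array([-1.61,  0.82,  0.2 ]), array([ 0.12, -0.  , -0.  ]))
(array([-1.61,  1.61,  2.29]), array([ 0.21, -0.  , -0.  ]))
(array([-1.63, -1.77,  9.54]), array([ 0.21, -0.  , -0.  ]))
(array([-1.65, -5.15, 16.79]), array([ 0.21, -0.  , -0.  ]))
(array([-1.67, -6.84, 20.42]), array([ 0.21, -0.  , -0.  ]))
```

```bash
python3 -m inch '[[[-0.5,0.4,0.1,0.06,0,0,0],[-1,0.8,0.2,0.12,0,0,0],[-1.5,1.2,1,0.17,0,0,0],[-1.6,1.6,2.3,0.21,0,0,0],[-1.6,1.6,2.3,0.21,0,0,0],[-1.6,0,6,0.21,0,0,0],[-1.6,-1.8,9.5,0.21,0,0,0],[-1.6,-3.5,13,0.21,0,0,0],[-1.6,-4.3,15,0.21,0,0,0],[-1.6,-4.3,15,0.21,0,0,0]]]'
python3 -c "
from h import *
o=status.get_obs();print(M(o['ee_pos']+19*oriL(13)[:,2]),o['qpos'],o['ft_force'])
for z in(58,56,54,52):print(step(tip(-93,109,z,13),oriL(13)))"
```

```text
t: 18.2
ee_pos: [458.2, -22.7, 79.5]
orientation: [1.922, 2.28, 0.261]
ft_force: [-1.0, -1.6, 6.5]
width: 0.7
grasp_force: 2.7
[-91.66 107.16  60.97] [-0.12  0.42  2.22  0.23  0.28 -0.5 ] [-1.04 -1.6   6.5 ]
(array([ 1.84, -1.98,  2.59]), array([ 0.,  0., -0.]))
(array([ 1.84, -2.44,  4.54]), array([ 0.,  0., -0.]))
(array([ 1.84, -2.89,  6.49]), array([ 0.,  0., -0.]))
(array([ 1.85, -3.35,  8.43]), array([ 0.,  0., -0.]))
```

```bash
python3 -m inch '[[[1,-0.5,2,0,0,0,0],[1.5,-1,4,0,0,0,0],[1.5,-1,4,0,0,0,0],[1.5,-1,4,0,0,0,0]]]'
python3 -m inch '[[[0,-0.5,1.5,0,0,0,0],[0,-0.5,1.5,0,0,0,0]]]'
```

```text
t: 18.6
ee_pos: [458.2, -21.2, 76.0]
orientation: [1.922, 2.279, 0.262]
ft_force: [-1.8, -0.5, 12.9]
width: -0.1
grasp_force: 6.1
t: 18.8
ee_pos: [458.6, -21.2, 75.1]
orientation: [1.921, 2.278, 0.263]
ft_force: [-6.2, 0.5, 27.8]
width: 0.3
grasp_force: 12.4
```

Firm at the stop (force jumped to 28 N). Lift away and check.

```bash
python3 -m inch '[[[0,0,-15,0,0,0,0],[0,0,-40,0,0,0,0],[0,-20,-80,0,0,0,0],[0,-50,-120,0,0,0,0],[0,-80,-140,0,0,0,0],[0,-110,-150,0,0,0,0],[0,-110,-150,0,0,0,0],[0,-110,-150,0,0,0,0]]]'
python3 -c "
from h import *
s,g=look(252,4);print(g[237:243,246:258].astype(int))
np.set_printoptions(suppress=True)
for q in(0,.8,1.1):
  a=np.radians(40)-q;print(q,proj(s,W(-93,46+75*np.cos(a),74+75*np.sin(a))))
f=s['frame'];t=cam('top')
a=cv2.resize(f[205:275,225:345,::-1],(480,280),interpolation=cv2.INTER_CUBIC);b=cv2.resize(t['frame'][140:210,230:310,::-1],(320,280),interpolation=cv2.INTER_CUBIC)
for q in(0,.8,1.1):
  a_=np.radians(40)-q;print('top',proj(t,W(-93,46+75*np.cos(a_),74+75*np.sin(a_))))
cv2.imwrite('pics/i1.png',np.hstack([a,b]))"
```

```text
t: 19.6
ee_pos: [318.2, -45.5, 194.9]
orientation: [1.925, 2.278, 0.26]
ft_force: [0.4, 0.6, 0.4]
width: 0.3
grasp_force: 0.0
rivet 252.2140010894115 239.97951848079714 8.955952380952382 y -0.23822412905401835 [ -0.    -0.35 141.09]
[[187 186 186 186 187 188 188 186 185 185 184 184]
 [191 190 190 189 188 191 191 190 188 187 188 189]
 [125 123 137 189 178 116 118 126 159 189 187 187]
 [169 169 172 189 177  57  73  86 129 188 183 182]
 [189 189 185 187 179 127 112 128 173 184 183 182]
 [184 182 183 183 182 175 172 176 186 184 184 186]]
0 [277.34 216.97]
0.8 [283.1  230.37]
1.1 [281.47 236.29]
top [281.86 206.39]
top [276.55 209.22]
top [278.25 209.58]
```

View pics/i1.png

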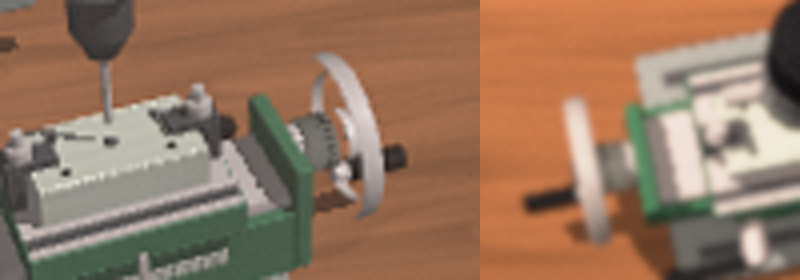

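Ball at crop (228,127), i.e. (281.6,236.4) px, which matches the lever at 1.1 rad; the rivet has not moved.

```bash
python3 -c "
from workcell import ctrl
print(ctrl.close_job())"
```

```text
the job is handed in; nothing more can be done
None
```

I handed the job in at about 20 s with the rivet centred under the bit (estimated within about 1 mm), last approached by clockwise turning only, the clamp lever down at its stop (about 1.1 rad), and the arm clear; the hand-in returned no verdict. One stray row pushed briefly down on the handle while I was letting go, but the rivet did not move and the handle still looked to be at the bottom afterwards.

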